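Feel for the full tin and slide it into the corner

TASK

One of the three identical shut tins on the sorting board is full of mould pins and the other two are as good as empty. Nudge them to feel which one is heavy, then slide the full tin, without lifting or tipping it, back to the rail and along it onto the steel plate until it sits snugly in the corner against both the back rail and the end stop. Leave the two empty tins in their places in the row (a small nudge of a few centimetres does no harm) and do not push the wax bar beside them about.

Things in the scene. Friction and masses are not known exactly. Their poses are not given: they have to be found in the camera images.
- board: fixed plywood sorting board on the table, 300 x 560 mm, 12 mm thick. Origin: centre of the underside; x points away from the robot, y to its left (within 0.15 rad), z up. A wooden back rail runs along the whole far edge (inner face at x = +130 mm), a wooden end stop along the back half of the left edge (inner face at y = +260 mm); both stand 26 mm above the board, 20 mm wide.
- plate: bare steel plate let into the board, practically flush (0.6 mm lower), 110 (x) x 150 (y) mm, filling the corner between the back rail and the end stop. Origin: centre of its underside, level with the board's underside; axes as the board's.
- corner (a point): inner corner where back rail and end stop meet, at the level of the board's top; axes as the board's. A tin snug in the corner has its centre 40 mm before it in x and 58 mm before it in y.
- tin_a: one of three identical shut red tins in a row along the board's front, 82 x 116 x 32 mm (x, y, z), long side along the board's y, about 45 mm apart. Origin: centre of the underside. Any of the three may be the full one: it weighs about 0.9 kg and takes 4.5 to 6 N to slide over the board; an empty one 0.14 kg and about 1 N.
- tin_b: one of three identical shut red tins in a row along the board's front, 82 x 116 x 32 mm (x, y, z), long side along the board's y, about 45 mm apart. Origin: centre of the underside. Any of the three may be the full one: it weighs about 0.9 kg and takes 4.5 to 6 N to slide over the board; an empty one 0.14 kg and about 1 N.
- tin_c: one of three identical shut red tins in a row along the board's front, 82 x 116 x 32 mm (x, y, z), long side along the board's y, about 45 mm apart. Origin: centre of the underside. Any of the three may be the full one: it weighs about 0.9 kg and takes 4.5 to 6 N to slide over the board; an empty one 0.14 kg and about 1 N.
- wax_bar: bystander: green bar of wax, 76 x 37 x 14 mm, lying on the right-hand front part of the board beside the last tin, its length along the board's x. Origin: centre of the underside.
Things that resemble listed ones, but are neither listed nor needed, are in the scene too. What is shaped like the tin_c but orange or turquoise is not meant.

How it is judged:
At the end, for the whole second after the job is handed in: The full tin rests flat and wholly on the steel plate, bearing its weight on it, square to the board (within 0.08 rad), within 8 mm of the back rail and within 8 mm of the end stop, at rest; both empty tins are within 60 mm of where they stood (((contact force between tin_a and plate above 4.5 N and x of tin_a in the frame of corner above -0.048 m and y of tin_a in the frame of corner above -0.066 m and angle between the y axis of tin_a and the y axis of board, either way round below 0.08 rad and angle between tin_a's own z axis and vertical below 0.03 rad and linear speed of tin_a below 0.01 m/s and distance of each of tin_b, tin_c from where it was at the start of the episode below 0.06 m) or (contact force between tin_b and plate above 4.5 N and x of tin_b in the frame of corner above -0.048 m and y of tin_b in the frame of corner above -0.066 m and angle between the y axis of tin_b and the y axis of board, either way round below 0.08 rad and angle between tin_b's own z axis and vertical below 0.03 rad and linear speed of tin_b below 0.01 m/s and distance of each of tin_a, tin_c from where it was at the start of the episode below 0.06 m) or (contact force between tin_c and plate above 4.5 N and x of tin_c in the frame of corner above -0.048 m and y of tin_c in the frame of corner above -0.066 m and angle between the y axis of tin_c and the y axis of board, either way round below 0.08 rad and angle between tin_c's own z axis and vertical below 0.03 rad and linear speed of tin_c below 0.01 m/s and distance of each of tin_a, tin_b from where it was at the start of the episode below 0.06 m))); the robot touches nothing.
It fails at once if a tin is tipped or lifted off the board (angle between any of tin_a, tin_b, tin_c's own z axis and vertical above 0.2 rad or z of any of tin_a, tin_b, tin_c in the frame of board above 0.03 m).
It fails at once if the wax bar is pushed more than 40 mm (distance of wax_bar from where it was at the start of the episode above 0.04 m).
It also fails if it takes over 67 s, if anything falls off the work surface, if the arm or the gripper's body presses on something with over 40 N, if the wrist force passes 120 N, or if a joint passes its speed limit or range.

ROBOT

A 7-joint arm with a two-finger parallel gripper is mounted at the origin on the work surface; the furniture and walls round the work are solid. World frame = base frame: x ahead of the robot, y to its left, z up, the work surface at z = 0. Lengths are in m, angles in rad, forces in N, time in s.
With the tool pointing down it reaches from about 0.425 to 0.825 m from the base axis. Payload 3.6 kg.
Tool frame: the origin (TCP) lies where the fingers leave the gripper's body, on its centre line; the fingertips stand 73 mm ahead of it and the grasp point (between the pads) lies 54 mm ahead of it; z points along the fingers, y is the line along which they close (so a half turn about z gives the same grasp; the last joint's range is limited). The gripper opens to 85 mm and grips with 20 to 120 N. Pads are 22 mm wide; open, the fingers measure 114 mm over their backs; the gripper's body (76 mm by 85 mm) begins 54 mm behind the grasp point. The pads swing forward as they close: fully open they stand 13 mm farther back than shut.
Start: joints at [1.321, 0.615, -0.013, 1.423, 0.008, 1.103, -0.04], TCP at [0.144, -0.634, 0.304] pointing down, gripper open.
Joint ranges: [-3.12, 3.12], [-0.3, 2.06], [-1.34, 1.32], [0.26, 2.42], [-1.36, 4.5], [0.01, 1.98], [-2.84, 2.84]. Speed limits (rad/s): [2.79, 2.79, 3.14, 3.14, 3.14, 3.14, 3.14].

INTERFACE

Orientations are given as a unit quaternion [x, y, z, w].
In Python, from station import arm, snapshot, camera_info, ticket gives the robot as it stands. Calls block until the motion is done:
- arm.movep(position, orientation): joint-space move of the TCP to a pose.
- arm.line_to(position, velocity=0.15, ori=None): straight line of the TCP; ori=None keeps the orientation; velocity is the mean speed in m/s.
- arm.move_j(angles): joint-space move.
- arm.move_gripper(opening, effort=None): opening from 0.0 (shut) to 1.0 (fully open); effort is the grip in N (None keeps the last); returns when the fingers have stopped.
- arm.pause(seconds).
- arm.ik(position, orientation): joint angles nearest the present ones, or None.
- snapshot(name): name is "scene" or "side" or "wrist"; returns the picture (384x512x3 uint8, blue, green, red); there is no depth.
- camera_info(name): a dict with "fx", "fy", "cx", "cy" (pixels), "R" (3x3) and "t" (3): a world point X has camera coordinates R X + t; the wrist camera has in their place "T_tool_cam" (4x4, takes a point from camera to tool coordinates, whose origin is the TCP and whose axes are the flange's). Camera axes: x right, y down, z forward; pixel columns grow to the right and rows downward; lengths in m; the calibration is good to about 2 mm. A picture is of the moment at which its call begins: read the wrist's pose just before it. camera_info takes no time and is no camera call.
A pose or a line that the arm cannot do raises arm.MotionError and nothing moves.
- ticket.finish_job(): hands the job in; it is judged then, once.
Readings, each from a call of its own:
- arm.read_time(): time.
- arm.read_joint_positions(): joint angles.
- arm.read_dq(): joint speeds.
- arm.read_effort(): joint torques, N m.
- arm.read_tool_pos(): TCP position.
- arm.read_eef_rot(): TCP orientation.
- arm.read_ft_force(): force on the tool from outside, world axes, zero at the start.
- arm.read_wrist_torque(): the same for the moment, N m.
- arm.read_opening(): opening from 0.0 (shut) to 1.0 (fully open).
- arm.read_finger_force(): force on a finger pad.
Only numpy, scipy, OpenCV 4.12 (cv2) and the standard library are available. Lean on these libraries where they do the work, as an engineer would, in place of code of your own. Each camera call takes 0.05 s, during which the arm holds its last target. There are 200 camera calls.

## Working session

There is one attempt and no reset: what is moved stays moved. The work goes in short steps, each a Python script; the robot and the scene stay as the last script left them, time stands still between calls to the robot, and variables do not carry over. Pictures are saved under pics/ and viewed, at most 10 in all, crops included, and the job is handed in when it is done.

```bash
ls; mkdir -p pics; python3 - <<'E'
from station import arm, snapshot, camera_info
import cv2
for n in("scene","side"):
    cv2.imwrite(f"pics/{n}0.png",cv2.resize(snapshot(n),(800,600)))
    print(n,camera_info(n))
print(camera_info("wrist"),arm.read_time(),arm.read_tool_pos(),arm.read_eef_rot(),arm.read_ft_force())
E
```

```text
pics
scene {'fx': 490.73851959381557, 'fy': 490.73851959381557, 'cx': 246.35099073417413, 'cy': 186.11339106006767, 'R': array([[-0.84290668, -0.53804656, -0.00377184],
       [-0.41268467,  0.65098039, -0.6371153 ],
       [ 0.34525309, -0.53547216, -0.77075928]]), 't': array([0.41240014, 0.25073748, 1.27419596])}
side {'fx': 352.38749065144754, 'fy': 352.38749065144754, 'cx': 261.9065919266989, 'cy': 196.27209127638253, 'R': array([[-0.90520102, -0.42468184,  0.01601436],
       [-0.25025585,  0.50220186, -0.82774712],
       [ 0.34348673, -0.75328522, -0.56087275]]), 't': array([0.44410024, 0.19311023, 0.75627563])}
{'fx': 334.0212110597371, 'fy': 334.0212110597371, 'cx': 255.09780370248117, 'cy': 190.2628299569166, 'T_tool_cam': array([[-8.68596234e-04, -9.47281098e-01, -3.20402509e-01,
         8.26536361e-02],
       [ 9.99999399e-01, -6.08684655e-04, -9.11354427e-04,
         3.82597845e-04],
       [ 6.68284732e-04, -3.20403108e-01,  9.47281058e-01,
        -6.91804040e-02],
       [ 0.00000000e+00,  0.00000000e+00,  0.00000000e+00,
         1.00000000e+00]])} 0.1 [ 0.14350823 -0.63342396  0.30282683] [ 9.93797969e-01  1.11194294e-01 -1.57233134e-04 -1.18397052e-03] [ 0.03717054 -0.04721085  0.01009607]
```

View pics/scene0.png

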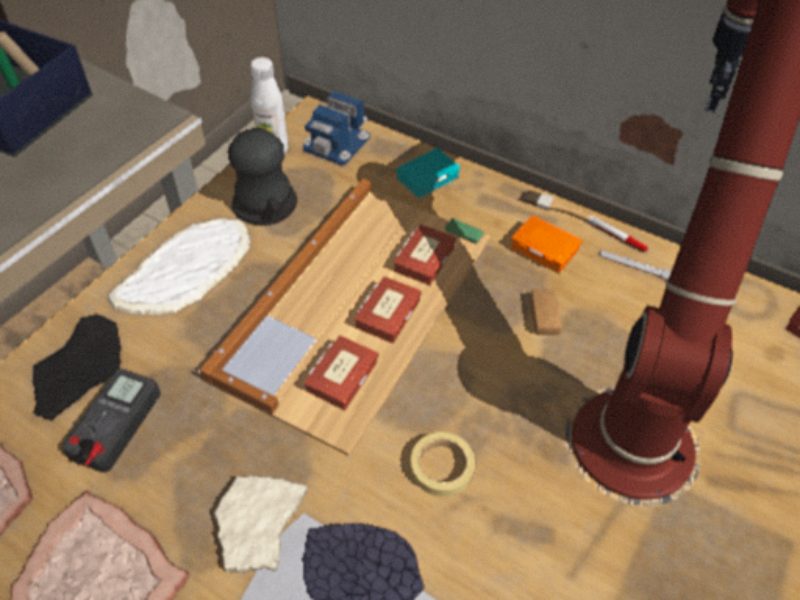

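View pics/side0.png

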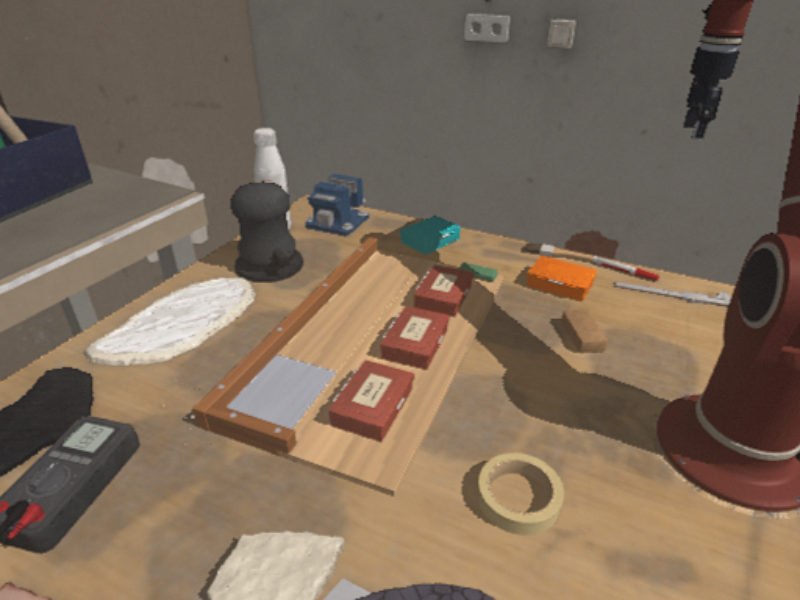

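The scene picture shows the board running from front-left (348,453) to front-right (490,235). The plate's free corners are at (262,318) and (316,348). The tins' lids are centred near (342,368), (388,303) and (427,248), and the wax bar is at (465,230).

```bash
cat > h.py <<'E'
from station import arm, snapshot, camera_info, ticket
import numpy as np, cv2
from scipy.spatial.transform import Rotation as Ro
def ray(n,uv,z,scale=1.5625,pose=None):
    c=camera_info(n); d=np.array([(uv[0]/scale-c['cx'])/c['fx'],(uv[1]/scale-c['cy'])/c['fy'],1])
    if n=='wrist':
        p,q=pose; R=Ro.from_quat(q).as_matrix(); T=c['T_tool_cam']
        o=R@T[:3,3]+p; w=R@T[:3,:3]@d
    else: o=-c['R'].T@c['t']; w=c['R'].T@d
    return o+w*(z-o[2])/w[2]
E
python3 - <<'E'
from h import *
for n,P in dict(scene=dict(FL=(348,453,.012),FR=(490,235,.012),pl_r=(262,318,.012),pl_fr=(316,348,.012),t1=(342,366,.044),t2=(388,303,.044),t3=(427,248,.044),wax=(465,230,.026)),
 side=dict(FL=(393,490,.012),pl_r=(280,356,.012),pl_fr=(334,373,.012),t1=(373,391,.044),t2=(417,329,.044),t3=(444,284,.044))).items():
    for k,v in P.items(): print(n,k,ray(n,v[:2],v[2]).round(3))
E
```

```text
scene FL [0.384 0.276 0.012]
scene FR [ 0.417 -0.284  0.012]
scene pl_r [0.676 0.133 0.012]
scene pl_fr [0.551 0.134 0.012]
scene t1 [0.476 0.158 0.044]
scene t2 [ 0.483 -0.001  0.044]
scene t3 [ 0.493 -0.158  0.044]
scene wax [ 0.461 -0.257  0.026]
side FL [0.384 0.274 0.012]
side pl_r [0.662 0.123 0.012]
side pl_fr [0.563 0.12  0.012]
side t1 [0.473 0.16  0.044]
side t2 [ 0.478 -0.001  0.044]
side t3 [ 0.491 -0.15   0.044]
```

```bash
cat >> h.py <<'E'
def down(a,tilt=0):  # tool x at world yaw a; tilt>0: tips lean back towards -x of tool heading
    return (Ro.from_euler('z',a)*Ro.from_euler('y',tilt)*Ro.from_quat([1,0,0,0])).as_quat()
E
python3 - <<'E'
from h import *
th=.06
for p in ([.5,0,.42],[.52,0,.38]):
    for a in (th,th+np.pi/2,th-np.pi/2): print(p,a,arm.ik(p,down(a)) is not None)
for y in (.158,0,-.158):
  for x in (.41,.42,.43,.44):
    print(x,y,[(t,arm.ik([x-0.073*np.sin(-t),y,.02+.073*np.cos(t)],down(th,t)) is not None) for t in (0,.2,.35)])
arm.movep([.52,0,.42],down(th))
p,q=arm.read_tool_pos(),arm.read_eef_rot(); im=snapshot("wrist"); print(p.tolist(),q.tolist(),arm.read_time())
cv2.imwrite("pics/w1.png",cv2.resize(im,(800,600)))
E
```

```text
[0.5, 0, 0.42] 0.06 True
[0.5, 0, 0.42] 1.6307963267948966 True
[0.5, 0, 0.42] -1.5107963267948965 True
[0.52, 0, 0.38] 0.06 True
[0.52, 0, 0.38] 1.6307963267948966 True
[0.52, 0, 0.38] -1.5107963267948965 True
0.41 0.158 [(0, True), (0.2, True), (0.35, True)]
0.42 0.158 [(0, True), (0.2, True), (0.35, True)]
0.43 0.158 [(0, True), (0.2, True), (0.35, True)]
0.44 0.158 [(0, True), (0.2, True), (0.35, True)]
0.41 0 [(0, True), (0.2, True), (0.35, True)]
0.42 0 [(0, True), (0.2, True), (0.35, True)]
0.43 0 [(0, True), (0.2, True), (0.35, True)]
0.44 0 [(0, True), (0.2, True), (0.35, True)]
0.41 -0.158 [(0, True), (0.2, True), (0.35, True)]
0.42 -0.158 [(0, True), (0.2, True), (0.35, True)]
0.43 -0.158 [(0, True), (0.2, True), (0.35, True)]
0.44 -0.158 [(0, True), (0.2, True), (0.35, True)]
[0.5201159054038216, -0.0010907212416875018, 0.4197449318413744] [0.9995783614647059, 0.02903436706365284, -0.00021803461673253815, 0.00023933585744981782] 2.7917
```

View pics/w1.png

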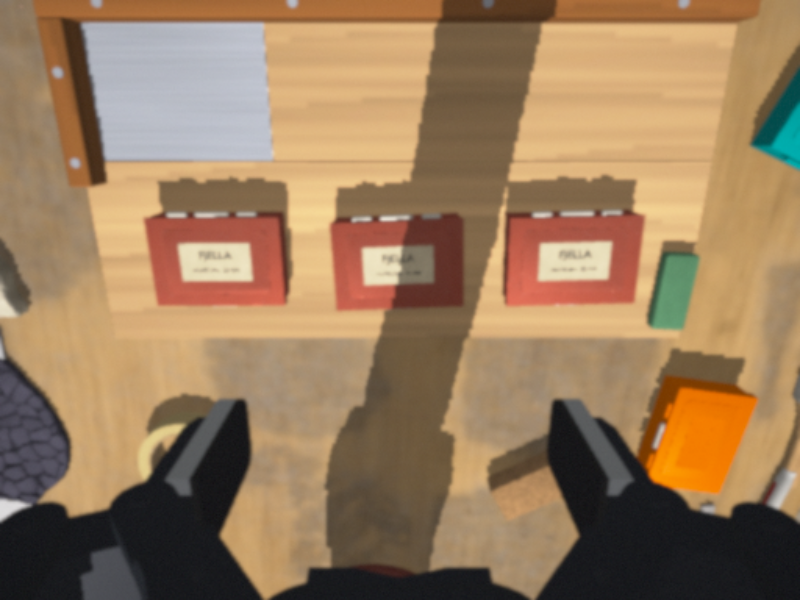

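The wrist picture shows the board's front edge at row 338 (115 to 679) and the plate's right edge from (264,22) to (272,161). The lids' front edges are at about row 306, tin 1 at columns 157–286, tin 2 at 337–463 and tin 3 at 507–636. The wax bar is to the right at (674,290).

```bash
python3 - <<'E'
from h import *
pose=(np.array([0.52012,-0.00109,0.41974]),[0.99957836,0.02903437,-0.00021803,0.00023934])
f=lambda u,v,z:ray('wrist',(u,v),z,pose=pose)[:2]
FL,FR=f(115,338,.012),f(679,338,.012); y=(FL-FR); print(FL,FR,np.linalg.norm(y)); y/=np.linalg.norm(y)
x=np.array([y[1],-y[0]]); th=np.arctan2(x[1],x[0]); O=(FL+FR)/2+.15*x; print('th',th,'O',O)
B=lambda p:np.array([(p-O)@x,(p-O)@y]).round(4)
for n,P in dict(t1=[(157,306),(286,304),(148,216),(283,213)],t2=[(337,310),(463,307),(333,223),(460,216)],t3=[(507,305),(636,302),(507,216),(642,213)]).items():
    c=[B(f(*p,.044)) for p in P]; print(n,np.mean(c,0),c)
for p in [(264,22),(272,161),(90,100),(736,22)]: print(p,B(f(*p,.012)))
print('wax',B(f(674,288,.026)))
E
```

```text
[0.38279775 0.2723797 ] [ 0.41478083 -0.28560436] 0.5588999256747409
th 0.05725632786706457 O [0.54854349 0.00197143]
t1 [-0.062925  0.156725] [array([-0.1049,  0.2171]), array([-0.103 ,  0.1002]), array([-0.0232,  0.2126]), array([-0.0206,  0.097 ])]
t2 [-0.066725 -0.00125 ] [array([-0.1087,  0.0543]), array([-0.1058, -0.0599]), array([-0.0292,  0.0547]), array([-0.0232, -0.0541])]
t3 [-0.0622 -0.1548] [array([-0.1039, -0.0997]), array([-0.1011, -0.2159]), array([-0.0232, -0.0943]), array([-0.0206, -0.2093])]
(264, 22) [0.1305 0.1086]
(272, 161) [0.0201 0.1106]
(90, 100) [0.0708 0.2623]
(736, 22) [ 0.1305 -0.2778]
wax [-0.0935 -0.2579]
```

```bash
cat >> h.py <<'E'
th=.0573; O=np.array([.5485,.0020]); c,s=np.cos(th),np.sin(th)
W=lambda x,y,z:np.array([O[0]+c*x-s*y,O[1]+s*x+c*y,z])
def F(): f=arm.read_ft_force(); return np.array([c*f[0]+s*f[1],-s*f[0]+c*f[1],f[2]]).round(2)
def Bt(): p=arm.read_tool_pos()[:2]-O; return np.array([c*p[0]+s*p[1],-s*p[0]+c*p[1]]).round(4)
def push(x,y0,y1,z,n,axis='y',v=.02):
    out=[]
    for t in np.linspace(y0,y1,n):
        arm.line_to(W(x,t,z) if axis=='y' else W(t,x,z),v); out.append((round(t,3),*F()))
        if np.abs(out[-1][1:]).max()>15: break
    return out
E
python3 - <<'E'
from h import *
arm.move_gripper(0.0)
a=th-np.pi/2 
q1,q2=arm.ik(W(-.064,.077,.17),down(a)),arm.ik(W(-.064,.077,.17),down(a+np.pi))
j=arm.read_joint_positions(); 
if abs(q2-j).max()<abs(q1-j).max(): a+=np.pi
print(a)
arm.movep(W(-.064,.077,.17),down(a)); arm.line_to(W(-.064,.077,.096),.1); print('free',F())
for r in push(-.064,.085,.097,.096,7): print('t1',r)
arm.line_to(W(-.064,.077,.096),.06)
for r in push(-.064,.069,.057,.096,7): print('t2',r)
arm.line_to(W(-.064,.077,.096),.06); arm.line_to(W(-.064,.077,.17),.15)
print(arm.read_time())
E
```

```text
1.6280963267948965
free [ 0.52  0.38 -0.5 ]
t1 (np.float64(0.085), np.float64(0.22), np.float64(0.42), np.float64(-0.32))
t1 (np.float64(0.087), np.float64(-0.08), np.float64(-0.05), np.float64(-0.92))
t1 (np.float64(0.089), np.float64(-0.56), np.float64(-0.14), np.float64(-0.32))
t1 (np.float64(0.091), np.float64(0.37), np.float64(-0.38), np.float64(-0.95))
t1 (np.float64(0.093), np.float64(1.15), np.float64(-6.72), np.float64(0.85))
t1 (np.float64(0.095), np.float64(0.25), np.float64(-6.59), np.float64(1.98))
t1 (np.float64(0.097), np.float64(0.42), np.float64(-6.36), np.float64(3.55))
t2 (np.float64(0.069), np.float64(-0.3), np.float64(-0.28), np.float64(-0.49))
t2 (np.float64(0.067), np.float64(-0.01), np.float64(0.25), np.float64(1.51))
t2 (np.float64(0.065), np.float64(0.21), np.float64(1.07), np.float64(0.3))
t2 (np.float64(0.063), np.float64(0.29), np.float64(-0.81), np.float64(0.83))
t2 (np.float64(0.061), np.float64(-0.75), np.float64(-0.24), np.float64(0.4))
t2 (np.float64(0.059), np.float64(-0.11), np.float64(0.12), np.float64(0.32))
t2 (np.float64(0.057), np.float64(0.47), np.float64(0.54), np.float64(0.44))
11.1917
```

Tin 1 (left) is the heavy one: 6.6 N against less than 1 N for tin 2. I'll push it back to the rail with both fingers spread.

```bash
python3 - <<'E'
from h import *
y=.162
arm.movep(W(-.14,y,.17),down(th)); arm.move_gripper(.7)
arm.line_to(W(-.14,y,.089),.12); print('free',F())
arm.line_to(W(-.118,y,.089),.05)
r=push(y,-.11,.02,.089,14,'x',.04); print([(t.item(),fx.item(),fy.item()) for t,fx,fy,fz in r])
r=push(y,.022,.042,.089,11,'x',.03)
for k in r: print(*k)
print(Bt(),arm.read_time())
t,f=arm.read_tool_pos(),F()
cv2.imwrite("pics/s2.png",cv2.resize(snapshot("scene")[180:300,110:270],(800,600)))
E
```

```text
free [ 0.57  0.11 -0.1 ]
[(-0.11, -5.81, -0.07), (-0.1, -5.44, 0.17), (-0.09, -5.76, -0.6), (-0.08, -4.62, 1.08), (-0.07, -1.84, 0.16), (-0.06, -5.89, 0.24), (-0.05, -4.25, -0.01), (-0.04, -4.41, -0.21), (-0.03, -4.14, 0.26), (-0.02, -4.77, 0.16), (-0.01, -3.34, 0.1), (0.0, -2.02, 1.47), (0.01, -3.1, 0.52), (0.02, -2.55, -0.27)]
0.022 -4.93 -0.08 0.37
0.024 -5.19 0.21 0.47
0.026 -5.41 -0.01 0.0
0.028 -6.02 -0.42 0.8
0.03 -4.95 0.64 0.02
0.032 -4.96 0.5 1.17
0.034 -5.22 -0.46 0.42
0.036 -4.93 0.13 0.72
0.038 -5.7 0.5 0.39
0.04 -5.45 0.77 0.87
0.042 -8.03 -0.58 3.98
[0.0395 0.162 ] 22.7667
```

View pics/s2.png

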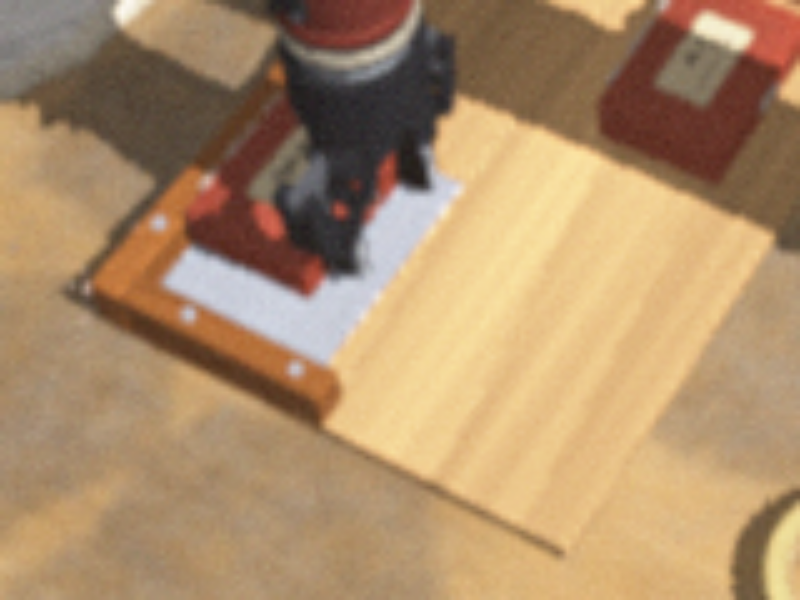

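The tin lies square against the rail, about 40 mm short of the end stop. Next I'll push it along the rail from its right end.

```bash
python3 - <<'E'
from h import *
arm.line_to(W(.02,.162,.089),.06); arm.line_to(W(.02,.162,.16),.15)
a=th+np.pi/2; x=.087
arm.movep(W(x,.065,.16),down(a)); arm.move_gripper(.35)
arm.line_to(W(x,.065,.092),.12); print('free',F())
arm.line_to(W(x,.085,.092),.05)
for k in push(x,.09,.126,.092,7,'y',.03): print(*k)
for k in push(x,.128,.142,.092,8,'y',.03):
    print(*k)
    
print(Bt(),arm.read_time())
arm.line_to(W(x,.08,.092),.1); arm.line_to(W(x,.08,.25),.2)
arm.movep(W(-.02,.15,.4),down(th))
p,q=arm.read_tool_pos(),arm.read_eef_rot(); print(p.tolist(),q.tolist(),arm.read_time())
cv2.imwrite("pics/w3.png",cv2.resize(snapshot("wrist"),(800,600)))
E
```

```text
free [-0.46 -0.43 -0.2 ]
0.09 0.81 0.54 -0.31
0.096 -0.38 -2.31 -0.04
0.102 -0.41 -6.08 -0.33
0.108 -0.44 -5.03 -0.33
0.114 0.17 -3.94 -1.7
0.12 0.02 -2.53 -3.07
0.126 -0.54 -2.87 -2.32
0.128 -0.34 -4.73 -1.04
0.13 0.15 -3.7 -1.31
0.132 -0.46 -2.85 -1.57
0.134 -0.67 -4.3 -0.7
0.136 -0.48 -8.53 0.06
0.138 -1.84 -10.47 3.02
0.14 -2.63 -12.13 4.36
0.142 -2.33 -14.88 4.72
[0.0872 0.134 ] 31.3083
[0.5200461985048948, 0.15015913850836948, 0.3988881443984001] [0.9995846664521362, 0.028800342209545082, -0.0009481029308580099, 0.000368759023435486] 34.3083
```

View pics/w3.png

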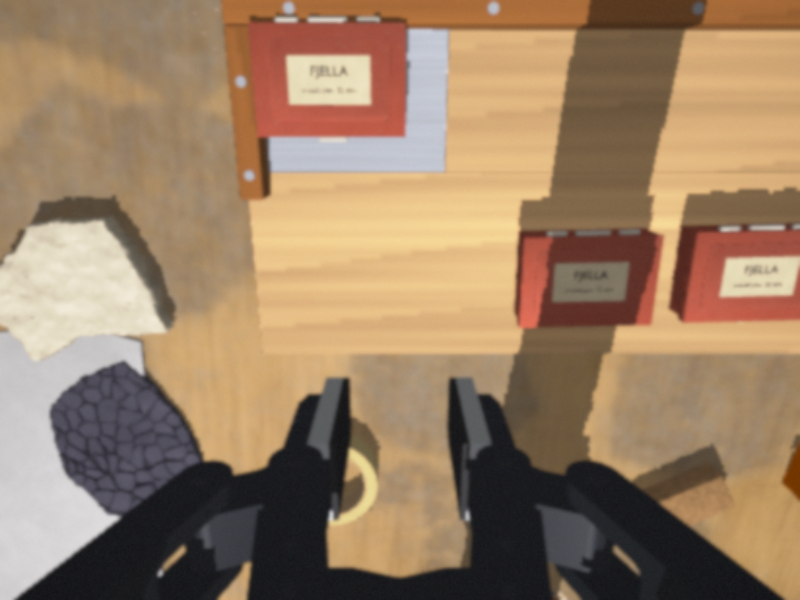

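The tin sits in the corner, with its lid at (250–407, 22–136), flush with the rail and the end stop. I'll check this and tin 2's shift in numbers.

```bash
python3 - <<'E'
from h import *
pose=(np.array([0.52005,0.15016,0.39889]),[0.99958467,0.02880034,-0.0009481,0.00036876])
def B(u,v,z):
    p=ray('wrist',(u,v),z,pose=pose)[:2]-O; return np.array([c*p[0]+s*p[1],-s*p[0]+c*p[1]]).round(4)
for p in [(250,22),(407,24),(258,136),(405,136),(518,235),(662,235),(520,327),(652,323)]: print(p,B(*p,.044))
for p in [(448,29),(445,172),(265,353)]: print(p,B(*p,.012))
E
```

```text
(250, 22) [0.1302 0.2573]
(407, 24) [0.1288 0.1431]
(258, 136) [0.0509 0.2584]
(405, 136) [0.0509 0.1443]
(518, 235) [-0.0272  0.0508]
(662, 235) [-0.0273 -0.0679]
(520, 327) [-0.1089  0.0431]
(652, 323) [-0.1052 -0.0718]
(448, 29) [0.1302 0.1104]
(445, 172) [0.0206 0.1097]
(265, 353) [-0.1486  0.2773]
```

```bash
python3 -c "
from station import ticket; print(ticket.finish_job())"
```

```text
the job is handed in; nothing more can be done
None
```

The full tin was the left one. It now sits flat on the plate, about 1 mm from the back rail and the end stop. Tin 2 shifted about 10 mm, the third tin and the wax bar were not touched, and the job is handed in, with no verdict shown.

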